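# Close up the bun slicer's guard after cleaning

### The job

The bun slicer has been cleaned and its guard is back on but not yet fastened. With the slotted driver, turn the guard's three captive screws clockwise until they are fully home; only when all three are home, push the run slide on the front ledge fully across to its far end (to the left as the operator stands). Leave the driver standing upright where you found it, and do not turn the screws with the fingers or knock or shift the shaker, spray bottle and jar on the counter and the timer on the machine.

Things in the scene. Friction and masses are not known exactly. Their poses are not given: they have to be found in the camera images.
- slicer: Steel countertop bun slicer, fixed, 300 mm deep (x), 380 wide (y). Origin under its centre, -x its front (to the robot). Front ledge at z 100 mm, x -150 to -90, with the run slide; then the metal guard, rising backwards at 30 degrees from (x -90, z 100) to (x 35, z 172) and on level at z 172 mm to x 150. Low discharge slide at the back to x 265 mm.
- feed_chute_top (a point): Centre of the mouth of the slicer's feed chute, a square steel tube standing in the middle of the guard's level top: 98 mm (x) by 124 mm (y), from z 172 up to z 299 mm, an obstacle. Axes as the slicer's.
- screw_left_foot (a point): Left screw, on the guard's sloped leaf (slicer frame x -8, y 125, z 147 mm): point on its axis at the guard's surface. z = out of the guard along the axis (30 degrees from vertical, leaning to the front); x = present slot direction; turns with the screw. All screws: head 34 mm across, 14 high, slot across it 8 mm wide, 9 deep (floor 5 mm over the guard); 45 mm around the axis is clear.
- screw_right_foot (a point): Right screw, on the sloped leaf (slicer frame x -8, y -125, z 147 mm); axes as for the left one.
- screw_top_foot (a point): Top screw, on the level leaf of the guard right of the feed chute (slicer frame x 66, y -125, z 172 mm); its axis is vertical; axes as for the left one.
- screw_left (a joint): Turn of the left screw, rad: 0 = open (slot up and down the slope), grows clockwise as seen from outside along the axis, 1.571 = fully home at its hard stop (slot level, across the machine). About 0.12 N m of friction, no spring. Starts at 0 to 0.5.
- screw_right (a joint): The same for the right screw.
- screw_top (a joint): The same for the top screw (0 = slot along the slicer's x).
- driver: Slotted driver, 125 mm high, 0.25 kg, loose, standing upright on its round steel finder sleeve. Origin: centre of the sleeve's mouth (its underside); z up through the handle, x along the blade's width. Sleeve 48 mm outside, 41 inside, 32 high: it drops over a screw head and stops on the guard. Inside, a blade 27 mm wide (x), 4 thick (y), its edge 7 mm back from the mouth.
- driver_grip (a point): Point on the driver's axis 98 mm above the sleeve's mouth, where the handle is best gripped; axes as the driver's. The black handle is 28 by 28 mm square (faces square to x and y), from z 60 to 125 mm above the mouth; below it an 18 mm shank. With the sleeve down on the guard the blade is 7 mm deep in the slot, with about 9 degrees of turning play either way.
- run_slide (a joint): Position of the run slide, m: 0 at its right-hand end (-y of the slicer), 0.09 at its far, left-hand end stop (+y). About 1.5 N of friction. Starts at 0 to 0.025.
- run_slide_top (a point): Centre of the top of the slide's grip, a black block 28 mm (x) by 20 mm (y, the way it slides) by 40 mm high, its top 54.5 mm above the ledge; axes as the slicer's. The track it runs in is 140 mm long, 40 mm wide and 14 mm high.
- shaker: Flour shaker, aluminium, 68 mm across, 130 mm high, standing; origin under its centre. Leave alone. It and the driver stand one on each side of the slicer, either way round.
- spray: White spray bottle, 66 mm across, 191 mm high, standing behind on the left; origin under its centre. Leave alone.
- jar: Jar of seed, 76 mm across, 120 mm high, standing behind on the right; origin under its centre. Leave alone.
- timer: Kitchen timer, 62 mm across, 62 mm high, standing on the level top of the slicer's guard left of the feed chute; origin under its centre. Leave alone.

How it is judged:
By the outcome, as a careful person would: the job done as asked, in the order asked, and still so for the second after the job is handed in, with the robot touching nothing.
It also fails if it takes over 72 s, if anything falls off the work surface, if the arm or the gripper's body presses on something with over 40 N, if the wrist force passes 120 N, or if a joint passes its speed limit or range.

### The arm

A 6-joint arm with a two-finger parallel gripper is mounted at the origin on the work surface. World frame = base frame: x ahead of the robot, y to its left, z up, the work surface at z = 0. Lengths are in mm, angles in degrees, forces in N, time in s.
With the tool pointing down it reaches from about 350 to 850 mm from the base axis. Payload 8.1 kg.
Tool frame: the origin (TCP) lies midway between the tips of the shut fingers; the grasp point (between the pads) lies 19 mm behind it; z points along the fingers, y is the line along which they close (so a half turn about z gives the same grasp; the last joint's range is limited). The gripper opens to 85 mm and grips with 20 to 120 N. Pads are 22 mm wide; open, the fingers measure 114 mm over their backs; the gripper's body (76 mm by 85 mm) begins 54 mm behind the grasp point. The pads swing forward as they close: fully open they stand 13 mm farther back than shut.
Start: joints at [-74.049, 7.471, 85.268, -0, 87.261, -4.893], TCP at [213.517, -560.728, 231.292] pointing down, gripper open.
Joint ranges: [-169.43, 169.43], [-51.17, 129.36], [1.28, 143.12], [-76.62, 256.62], [0, 156.53], [-152.29, 152.29]. Speed limits (degrees/s): [136.94, 136.94, 159.86, 180, 180, 180].

### API

Orientations are given as [roll, pitch, yaw] about the fixed x, y, z axes, in that order (R = Rz(yaw) Ry(pitch) Rx(roll)).
In Python, from bench import r gives the robot as it stands. The module is installed in compiled form; this text tells all that it offers.
- The arm moves only by the tool jog_arm, never from a script. Its argument "rows" is a list of rows, each a list of 2 entries, a list of its own where there are three numbers: the shift along the tool's x, y, z in mm, then the turn, a rotation vector about the tool's x, y, z in rad. A call has 1 to 10 rows; each row is the pose to reach, as a shift and turn from the pose commanded when the call began, along the tool's axes at that moment; what a row does not reach only later rows make up. A row lasts 1/10 s, in which the tool goes at most 50 mm and 8.59 degrees, less where a joint would pass 70% of its speed; a pose out of reach is approached as far as the arm can. A call with a gripper value outside its range is refused whole. "grip" is the finger opening in mm, from 0 to 85.4, set as the call begins (left out, the last holds). The fingers move at their own pace and stop on an object; "force" is the grip in N (left out, the last holds). Time passes only in rows, so rows that repeat a pose let the fingers close. It gives the time, the measured TCP pose, the force, the opening and the grip force at its end, in the units of the state.
- r.sense(): the state, without advancing time (a new reading comes with each control period).
- r.snapshot(name): name is "side" or "top" or "wrist"; returns (picture, depth): 480x640x3 uint8, blue, green, red; 480x640 float32, mm along the optical axis (not along the pixel's ray), 0 where there is no reading.
- r.camera_params(name): a dict with "fx", "fy", "cx", "cy" (pixels), "pose" (4x4, takes a point from camera to world coordinates); the wrist camera has in their place "tool_from_camera" (4x4, takes a point from camera to tool coordinates, whose origin is the TCP and whose axes are the flange's). Camera axes: x right, y down, z forward; pixel columns grow to the right and rows downward; lengths in mm; the calibration is good to about 2 mm. A picture is of the moment at which its call begins: read the wrist's pose just before it. camera_params takes no time and is no camera call.
- r.hand_in(): hands the job in; it is judged then, once.
The state is a dict: "time": time; "joint_pos": joint angles; "qd": joint speeds; "joint_efforts": joint torques, N m; "tool_pos": TCP position; "tcp_rot": TCP orientation; "ft_force": force on the tool from outside, world axes, zero at the start; "wrist_torque": the same for the moment, N m; "finger_gap": finger opening in mm; "grip_force": force on a finger pad.
Only numpy, scipy, OpenCV 4.12 (cv2) and the standard library are available. Lean on these libraries where they do the work, as an engineer would, in place of code of your own. Each camera call takes 0.05 s, during which the arm holds its last target. There are 200 camera calls.

## Working session

There is one attempt and no reset: what is moved stays moved. The work goes in short steps, Python scripts to look and compute and a tool call to move; the robot and the scene stay as the last step left them, time stands still between calls to the robot, and variables do not carry over. Pictures are saved under pics/ and viewed, at most 12 in all, crops included, and the job is handed in when it is done.

Besides the shell and the picture viewer there is one more tool, called after "Emit:" as name(argument=value, ...), one argument or row to a line, values as JSON. jog_arm: Moves the arm, as the interface text tells. Its arguments: {"type":"object","properties":{"rows":{"type":"array"},"grip":{"type":"number"},"force":{"type":"number"}},"required":["rows"]}

```bash
mkdir -p pics; python3 - <<'E'
from bench import r
import cv2,numpy as np
print(r.sense())
for n in("top","side"):
    p,d=r.snapshot(n);cv2.imwrite(f"pics/{n}0.png",p);np.save(f"{n}0.npy",d);c=r.camera_params(n);print(n,c)
print(r.camera_params("wrist"))
E
```

```text
{'time': 0.0, 'joint_pos': array([-7.40478539e+01,  7.51468266e+00,  8.53309639e+01, -9.41923216e-04,
        8.72613563e+01, -4.89392571e+00]), 'qd': array([ 0.05591201,  0.00503555,  0.06606569, -0.03536392,  0.09675213,
       -0.00532745]), 'joint_efforts': array([-9.70478577e-04, -5.69403541e+01, -5.00549054e+01, -6.87056090e-04,
        1.49675715e-02, -2.92745847e-05]), 'tool_pos': array([ 213.36722464, -560.18015308,  230.23272391]), 'tcp_rot': array([-1.79893307e+02, -8.19121190e-03,  2.08461100e+01]), 'ft_force': array([ 0.41794543, -0.19818769,  1.09797974]), 'wrist_torque': array([ 0.05894238,  0.01494457, -0.04381287]), 'grip_force': 0.0, 'finger_gap': 85.36472733885996}
top {'fx': 508.0169577938696, 'fy': 508.0169577938696, 'cx': 311.74962777721584, 'cy': 238.61861642006005, 'pose': array([[ 2.67413214e-02, -9.82662677e-01,  1.83463797e-01,
         3.66234068e+02],
       [-9.99632265e-01, -2.71127533e-02,  4.84002187e-04,
        -1.10631963e+01],
       [ 4.49859778e-03, -1.83409274e-01, -9.83026348e-01,
         1.33743961e+03],
       [ 0.00000000e+00,  0.00000000e
[... 273 characters left out ...]
1,  6.11628705e-01, -7.33027638e-01,
         1.00493287e+03],
       [-1.19568333e-02, -7.70151156e-01, -6.37749349e-01,
         1.04352846e+03],
       [ 0.00000000e+00,  0.00000000e+00,  0.00000000e+00,
         1.00000000e+00]])}
{'fx': 431.59270233669395, 'fy': 431.59270233669395, 'cx': 316.4027066779762, 'cy': 237.40127909705916, 'tool_from_camera': array([[ 1.77981257e-03, -9.52683133e-01, -3.03959998e-01,
         7.79371246e+01],
       [ 9.99998371e-01,  1.60401005e-03,  8.28057480e-04,
         3.71101685e-03],
       [-3.01321503e-04, -3.03960977e-01,  9.52684436e-01,
        -1.43474364e+02],
       [ 0.00000000e+00,  0.00000000e+00,  0.00000000e+00,
         1.00000000e+00]])}
```

View pics/top0.png

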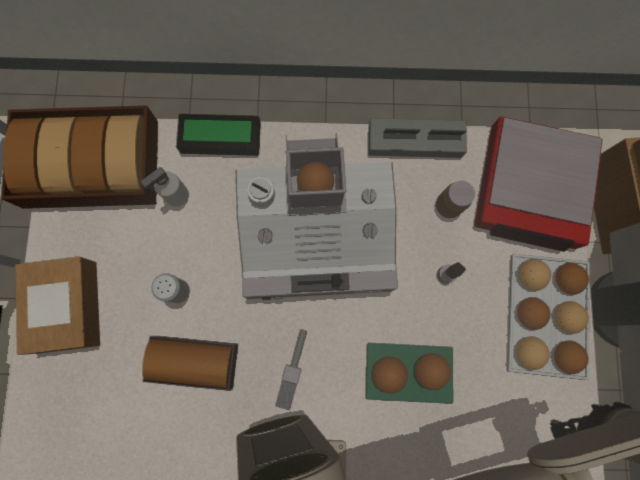

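View pics/side0.png

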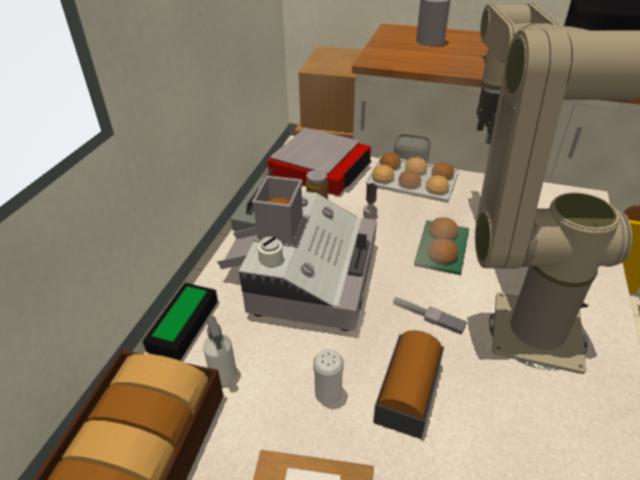

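The top picture shows the slicer near (318,225). Its screws are at about (265,236), (370,230) and (369,196). The driver stands on the right at about (450,272), and the run slide grip is near (335,282). I'll enlarge this area.

```bash
python3 - <<'E'
import cv2
p=cv2.imread("pics/top0.png")[160:310,230:480]
cv2.imwrite("pics/top0c.png",cv2.resize(p,None,fx=3.2,fy=3.2,interpolation=cv2.INTER_CUBIC))
E
```

```text
(no output)
```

View pics/top0c.png

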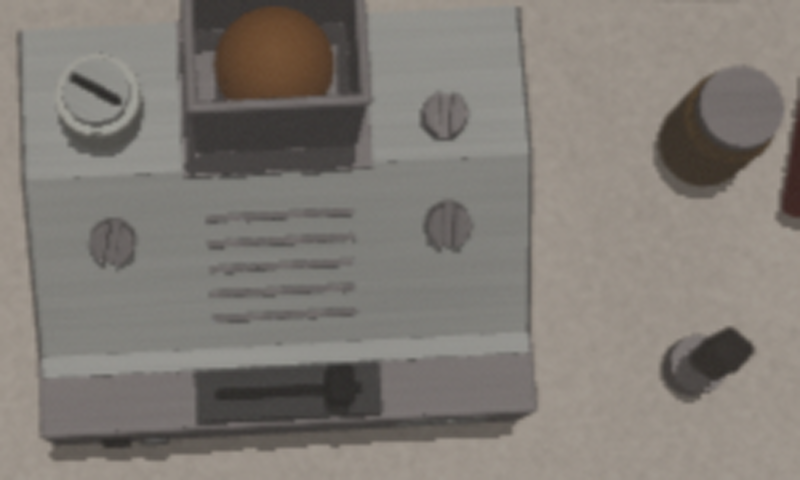

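```bash
cat > h.py <<'E'
from bench import r
import numpy as np, cv2
from scipy.spatial.transform import Rotation as R
def tool():
    s=r.sense();T=np.eye(4);T[:3,:3]=R.from_euler('xyz',s['tcp_rot'],degrees=True).as_matrix();T[:3,3]=s['tool_pos'];return T
def ray(c,P,uv,z):
    d=P[:3,:3]@np.array([(uv[0]-c['cx'])/c['fx'],(uv[1]-c['cy'])/c['fy'],1]);return P[:3,3]+d*(z-P[2,3])/d[2]
def proj(c,P,X):
    q=np.linalg.inv(P)@np.append(X,1);return q[0]/q[2]*c['fx']+c['cx'],q[1]/q[2]*c['fy']+c['cy']
E
python3 - <<'E'
from h import *
c=r.camera_params("top");P=c['pose']
f=lambda u,v,z:ray(c,P,(230+u/3.2,160+v/3.2),z)
L=f(112,243,159);Rr=f(448,226,159);T=f(444,115,186)
print(L,Rr,T, np.linalg.norm(L-Rr),np.linalg.norm(T-Rr))
A=np.array([[-15,125],[-15,-125],[66,-125]]);B=np.array([L,Rr,T])[:,:2]
a=A-A.mean(0);b=B-B.mean(0);th=np.arctan2((a[:,0]*b[:,1]-a[:,1]*b[:,0]).sum(),(a*b).sum())
Q=np.array([[np.cos(th),-np.sin(th)],[np.sin(th),np.cos(th)]]);o=B.mean(0)-Q@A.mean(0)
print("slicer",o,np.degrees(th),(A@Q.T+o)-B)
print("handle top",f(735,345,125),"sleeve top",f(692,362,32),"sleeve bot",f(688,372,0))
print("slide",f(342,378,154.5),"jar",f(741,107,120))
d=np.load("top0.npy")
E
```

```text
[589.56103954 100.02751029 159.        ] [ 609.22057301 -147.85003162  159.        ] [ 686.53132656 -141.312625    186.        ] 248.6559330462507 82.15041265689479
slicer [613.38261581 -22.38232425] 4.25024599669845 [[-0.40126822  1.13470724]
 [-1.53260872 -0.30021757]
 [ 1.93387695 -0.83448967]]
handle top [ 530.92321412 -368.07057142  125.        ] sleeve top [ 528.77199472 -360.32407984   32.        ] sleeve bot [ 524.35571957 -365.39527854    0.        ]
slide [494.80485998 -71.64652564 154.5       ] jar [ 717.7549747  -379.16687165  120.        ]
```

Emit:
jog_arm(
  rows=[
    [[46,-8,-6],[0,0,0]],
    [[92,-17,-12],[0,0,0]],
    [[138,-25,-18],[0,0,0]],
    [[184,-34,-24],[0,0,0]],
    [[230,-43,-30],[0,0,0]],
    [[275,-51,-36],[0,0,0]],
    [[320,-60,-42],[0,0,0]],
    [[365,-68,-48],[0,0,0]],
    [[365,-68,-48],[0,0,0]],
    [[365,-68,-48],[0,0,0]],
  ],
)

```text
time: 1.1
tool_pos: [531.2, -366.3, 278.6]
tcp_rot: [-180.0, 0.0, 21.0]
ft_force: [-0.4, -0.9, 0.1]
finger_gap: 85.4
grip_force: 0.0
```

```bash
python3 - <<'E'
from h import *
T=tool();np.save("T1.npy",T);p,d=r.snapshot("wrist");cv2.imwrite("pics/w1.png",p);np.save("w1.npy",d);print(T.round(2),r.sense()['time'])
E
```

```text
[[ 9.3000e-01  3.6000e-01 -0.0000e+00  5.3115e+02]
 [ 3.6000e-01 -9.3000e-01  0.0000e+00 -3.6628e+02]
 [-0.0000e+00 -0.0000e+00 -1.0000e+00  2.7862e+02]
 [ 0.0000e+00  0.0000e+00  0.0000e+00  1.0000e+00]] 1.15
```

View pics/w1.png

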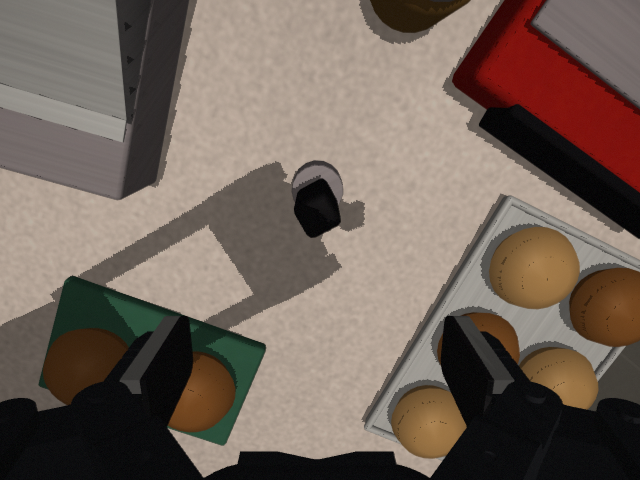

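The handle top is near (318,212) and the sleeve is centred near (317,185). I'll use the depth image to fit the handle's square.

```bash
python3 - <<'E'
from h import *
T=np.load("T1.npy");d=np.load("w1.npy");c=r.camera_params("wrist");P=T@c['tool_from_camera']
v,u=np.mgrid[140:260,270:370];z=d[140:260,270:370]
X=np.stack([(u-c['cx'])/c['fx']*z,(v-c['cy'])/c['fy']*z,z,np.ones_like(z)],-1)@P.T
def rect(m):
    q=X[m][:,:2].astype(np.float32);print(len(q),q.mean(0),cv2.minAreaRect(q))
print(np.percentile(X[...,2],[50,90,99,100]))
zm=X[...,2];rect((zm>122)&(zm<130));rect((zm>60)&(zm<122));m=(zm>27)&(zm<36)
print(m.sum());q=X[m][:,:2].astype(np.float32);print(cv2.minEnclosingCircle(q))
p=cv2.imread("pics/w1.png")[140:260,270:370];cv2.imwrite("pics/w1c.png",cv2.resize(np.clip(p*2.5,0,255).astype('uint8'),None,fx=5,fy=5,interpolation=cv2.INTER_CUBIC))
E
```

```text
[  1.42316108 124.10848863 126.92911489 422.03263107]
1336 [ 531.23083 -366.84186] ((530.66455078125, -367.06597900390625), (27.44405746459961, 27.523977279663086), 50.87208938598633)
616 [ 540.1628 -362.7563] ((530.411376953125, -367.1570129394531), (28.30417251586914, 28.097614288330078), 49.50296401977539)
977
((530.6494750976562, -367.15167236328125), 23.628000259399414)
```

View pics/w1c.png

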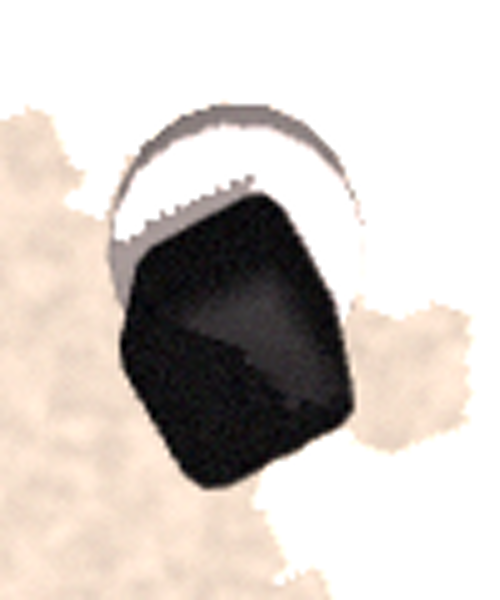

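The driver stands at (530.6, -367.1) with its faces at 50° (mod 90). Next I'll look at the screws from above.

Emit:
jog_arm(
  rows=[
    [[20,-30,-30],[0,0,0]],
    [[43,-68,-55],[0,0,0]],
    [[67,-107,-75],[0,0,0]],
    [[91,-146,-95],[0,0,0]],
    [[115,-185,-112],[0,0,0]],
    [[140,-222,-128],[0,0,0]],
    [[164,-260,-142],[0,0,0]],
    [[188,-297,-151],[0,0,0]],
    [[188,-297,-151],[0,0,0]],
    [[188,-297,-151],[0,0,0]],
  ],
)

```text
time: 2.15
tool_pos: [600.2, -23.3, 430.1]
tcp_rot: [180.0, 0.0, 20.9]
ft_force: [0.3, -0.5, -0.6]
finger_gap: 85.2
grip_force: 0.0
```

```bash
python3 - <<'E'
from h import *
T=tool();np.save("T2.npy",T);p,d=r.snapshot("wrist");cv2.imwrite("pics/w2.png",p);np.save("w2.npy",d);print(T.round(2),r.sense()['time'],r.sense()['joint_pos'])
c=r.camera_params("wrist");P=T@c['tool_from_camera'];print(P.round(2))
# crops at predicted screws
o=np.array([613.4,-22.4]);a=np.radians(4.25);tiles=[]
for X in([-15,125,159],[-15,-125,159],[66,-125,186]):
    w=[o[0]+X[0]*np.cos(a)-X[1]*np.sin(a),o[1]+X[0]*np.sin(a)+X[1]*np.cos(a),X[2]]
    u,v=proj(c,P,w);u0,v0=int(u)-33,int(v)-33;print(u,v,"crop origin",u0,v0)
    t=p[max(v0,0):v0+66,max(u0,0):u0+66];tiles.append(cv2.resize(t,(264,264),interpolation=cv2.INTER_CUBIC))
cv2.imwrite("pics/w2s.png",np.hstack(tiles))
E
```

```text
[[ 9.3000e-01  3.6000e-01 -0.0000e+00  6.0017e+02]
 [ 3.6000e-01 -9.3000e-01 -0.0000e+00 -2.3280e+01]
 [-0.0000e+00  0.0000e+00 -1.0000e+00  4.3014e+02]
 [ 0.0000e+00  0.0000e+00  0.0000e+00  1.0000e+00]] 2.2 [-7.17438741e+00  8.26765158e+00  6.38640756e+01 -3.83298528e-02
  1.07916220e+02  6.20328710e+01]
[[ 3.6000e-01 -8.9000e-01 -2.8000e-01  6.7304e+02]
 [-9.3000e-01 -3.4000e-01 -1.1000e-01  4.5500e+00]
 [ 0.0000e+00  3.0000e-01 -9.5000e-01  5.7358e+02]
 [ 0.0000e+00  0.0000e+00  0.0000e+00  1.0000e+00]]
188.98432722153595 148.05211500081433 crop origin 155 115
435.7332068035014 221.2949887206561 crop origin 402 188
477.60525507386217 144.779439692244 crop origin 444 111
```

View pics/w2.png

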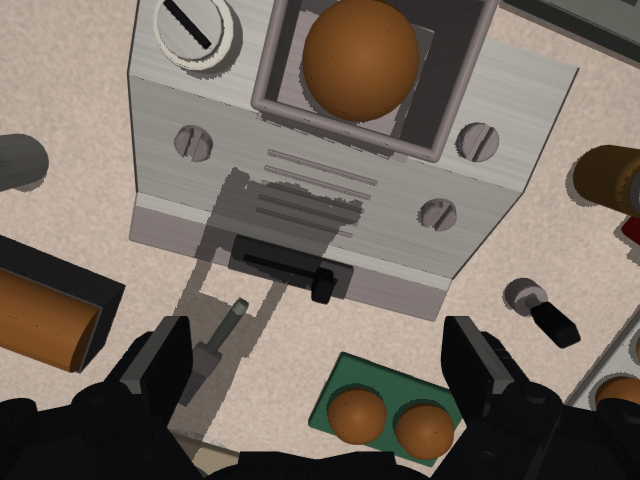

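View pics/w2s.png

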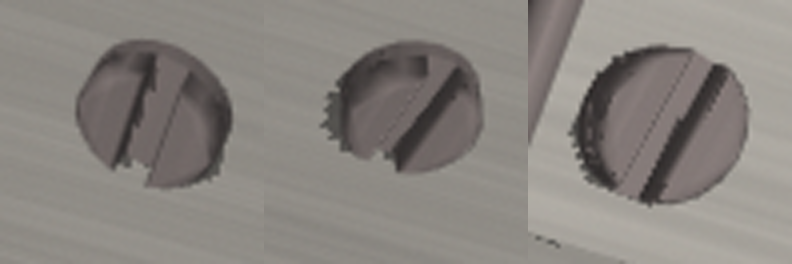

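```bash
cat > s.py <<'E'
from h import *
T=np.load("T2.npy");c=r.camera_params("wrist");P=T@c['tool_from_camera']
def fit(off,plot=True):
    pass
S={'L':((155,115),0,[(190,70),(148,187)],[(148,60),(113,162)],(150,119),[-8,125,147],30),
'R':((402,188),264,[(428,75),(375,152)],[(470,75),(405,170)],(415,114),[-8,-125,147],30),
'T':((444,111),528,[(690,53),(617,187)],[(727,72),(655,203)],(671,128),[66,-125,172],0)}
A=[];B=[]
for k,(o,x0,l1,l2,ce,X,t) in S.items():
    n=np.array([-np.sin(np.radians(t)),0,np.cos(np.radians(t))]);H=np.array(X)+14*n
    w=ray(c,P,(o[0]+(ce[0]-x0)/4,o[1]+ce[1]/4),H[2]);A.append(H[:2]);B.append(w[:2]);print(k,w)
A=np.array(A);B=np.array(B);a=A-A.mean(0);b=B-B.mean(0);th=np.arctan2((a[:,0]*b[:,1]-a[:,1]*b[:,0]).sum(),(a*b).sum())
Q=np.array([[np.cos(th),-np.sin(th)],[np.sin(th),np.cos(th)]]);og=B.mean(0)-Q@A.mean(0)
print("slicer",og,np.degrees(th),(A@Q.T+og-B).round(1))
Rz=R.from_euler('z',th).as_matrix();o3=np.append(og,0)
for k,(o,x0,l1,l2,ce,X,t) in S.items():
    F=Rz@R.from_euler('y',-t,degrees=True).as_matrix();H=o3+Rz@np.array(X)+14*F[:,2]
    for l in(l1,l2):
        q=[]
        for p in l:
            uv=(o[0]+(p[0]-x0)/4,o[1]+p[1]/4);d=P[:3,:3]@np.array([(uv[0]-c['cx'])/c['fx'],(uv[1]-c['cy'])/c['fy'],1])
            q.append(F.T@(P[:3,3]+d*((H-P[:3,3])@F[:,2])/(d@F[:,2])-H))
        e=q[0]-q[1];print(k,"slot ang deg cw",-np.degrees(np.arctan2(e[1],e[0])),np.round(q,1).tolist())
E
python3 s.py; python3 -c "
from h import *
T=np.load('T2.npy');c=r.camera_params('wrist');P=T@c['tool_from_camera'];print(ray(c,P,(324,274),154.5))
d=np.load('w2.npy')"
```

```text
L [593.35130556  98.85968081 159.12435565]
R [ 613.61490474 -149.69193241  159.12435565]
T [ 690.53464282 -143.21587588  186.        ]
slicer [617.41136696 -24.03254701] 4.298001607398597 [[-0.3  0.6]
 [-1.8 -0.1]
 [ 2.1 -0.5]]
L slot ang deg cw 12.261795005151498 [[17.6, -9.3, -0.0], [-20.5, -1.0, 0.0]]
L slot ang deg cw 12.60311005904266 [[16.8, 0.4, -0.0], [-15.9, 7.8, -0.0]]
R slot ang deg cw 0.6312566956261225 [[15.1, 3.3, -0.0], [-13.4, 3.6, -0.0]]
R slot ang deg cw -0.4174056590223972 [[18.8, -5.7, -0.0], [-16.3, -6.0, -0.0]]
T slot ang deg cw 7.272604964260043 [[14.0, 3.1, 0.0], [-17.4, 7.1, 0.0]]
T slot ang deg cw 7.111630295522438 [[12.6, -6.3, 0.0], [-18.2, -2.4, 0.0]]
[513.34652289 -65.47658561 154.5       ]
```

```bash
python3 - <<'E'
from h import *
th=np.radians(4.27);Rz=R.from_euler('z',th).as_matrix();o3=np.array([615.4,-23.2,0])
for name,P,d in(("wrist",np.load("T2.npy")@r.camera_params("wrist")['tool_from_camera'],np.load("w2.npy")),("top",r.camera_params("top")['pose'],np.load("top0.npy"))):
    c=r.camera_params(name);v,u=np.mgrid[:480,:640]
    X=(np.stack([(u-c['cx'])/c['fx']*d,(v-c['cy'])/c['fy']*d,d,np.ones_like(d)],-1)@P.T)[...,:3].reshape(-1,3)
    X=X[d.ravel()>0];S=(X-o3)@Rz
    for k,f,t in(("L",[-8,125,147],30),("R",[-8,-125,147],30),("T",[66,-125,172],0)):
        F=R.from_euler('y',-t,degrees=True).as_matrix();q=(S-f)@F;rr=np.hypot(q[:,0],q[:,1])
        g=q[(rr>25)&(rr<40)&(abs(q[:,2])<8)];g0=np.median(g[:,2]);h=q[(rr<26)&(q[:,2]>g0+10.5)&(q[:,2]<g0+18)]
        m=cv2.minEnclosingCircle(h[:,:2].astype(np.float32))
        print(name,k,"guard z %.1f head z %.1f"%(g0,np.median(h[:,2])),"centre off(screw frame)",np.round(m[0],1),"r %.1f"%m[1],len(h))
    s=S[(S[:,2]>150)&(S[:,2]<158)&(S[:,0]<-95)&(S[:,0]>-150)];print("slide top",s.min(0),s.max(0))
E
```

```text
wrist L guard z 1.8 head z 15.5 centre off(screw frame) [ 0.3 -1. ] r 17.2 585
wrist R guard z 1.1 head z 14.7 centre off(screw frame) [1.7 0.1] r 17.2 528
wrist T guard z 1.0 head z 14.8 centre off(screw frame) [0.5 0.1] r 17.2 864
slide top [-138.52217459  -49.0610342   150.10684712] [-110.67008876  -28.80683326  157.39697327]
top L guard z 0.9 head z 14.7 centre off(screw frame) [-1.5  1.2] r 16.6 84
top R guard z -0.1 head z 13.2 centre off(screw frame) [0.1 1.6] r 16.7 98
top T guard z -0.5 head z 13.1 centre off(screw frame) [-1.1  2.5] r 17.1 107
slide top [-139.86156514  -46.47646536  150.32005556] [-113.21124424  -27.31238034  157.58272527]
```

```bash
cat >> h.py <<'E'
O=np.array([615.4,-22.6,0]);YAW=4.27
def go(pos,Rm,T=None):
    T=tool() if T is None else T
    s=T[:3,:3].T@(np.asarray(pos)-T[:3,3]);w=R.from_matrix(T[:3,:3].T@Rm).as_rotvec()
    print("shift",s.round(1).tolist(),"rot",w.round(3).tolist(),"deg",round(float(np.degrees(np.linalg.norm(w))),1));N=np.eye(4);N[:3,:3]=Rm;N[:3,3]=pos;return N
down=lambda y:R.from_euler('xyz',[180,0,y],degrees=True).as_matrix()
SC={'L':([-8,125,147],30),'R':([-8,-125,147],30),'T':([66,-125,172],0)}
def screw(k,ang,lift,off,grip=98):
    # tool pose: blade at clockwise angle ang (deg), sleeve mouth lift mm over guard; tool x = blade dir + off deg
    X,t=SC[k];F=R.from_euler('z',YAW,degrees=True).as_matrix()@R.from_euler('y',-t,degrees=True).as_matrix()
    foot=O+R.from_euler('z',YAW,degrees=True).apply(X)
    return foot+F[:,2]*(lift+grip-19),F@R.from_euler('z',-ang+off,degrees=True).as_matrix()@R.from_euler('x',180,degrees=True).as_matrix()
E
python3 -c "
from h import *
T=go([530.6,-367.1,200],down(50)); go([530.6,-367.1,79],down(50),T)"
```

```text
shift [-186.4, 295.9, 230.0] rot [-0.0, 0.001, -0.51] deg 29.2
shift [0.0, -0.0, 121.0] rot [0.0, 0.0, 0.0] deg 0.0
```

Emit:
jog_arm(
  rows=[
    [[-186,296,230],[0,0,-0.51]],
    [[-186,296,230],[0,0,-0.51]],
    [[-186,296,230],[0,0,-0.51]],
    [[-186,296,230],[0,0,-0.51]],
    [[-186,296,230],[0,0,-0.51]],
    [[-186,296,230],[0,0,-0.51]],
    [[-186,296,230],[0,0,-0.51]],
    [[-186,296,230],[0,0,-0.51]],
    [[-186,296,230],[0,0,-0.51]],
    [[-186,296,230],[0,0,-0.51]],
  ],
  grip=65,
)

```text
time: 3.2
tool_pos: [528.1, -368.4, 196.8]
tcp_rot: [-179.7, 0.0, 49.7]
ft_force: [0.2, 1.3, -0.8]
finger_gap: 64.8
grip_force: 0.0
```

Emit:
jog_arm(
  rows=[
    [[0,0,40],[0,0,0]],
    [[0,0,80],[0,0,0]],
    [[0,0,105],[0,0,0]],
    [[0,0,121],[0,0,0]],
    [[0,0,121],[0,0,0]],
    [[0,0,121],[0,0,0]],
  ],
)

```text
time: 3.8
tool_pos: [532.8, -366.0, 81.1]
tcp_rot: [179.9, -0.0, 50.1]
ft_force: [-0.1, -0.2, 0.4]
finger_gap: 65.1
grip_force: 0.0
```

Emit:
jog_arm(
  rows=[
    [[0,0,0],[0,0,0]],
    [[0,0,0],[0,0,0]],
    [[0,0,0],[0,0,0]],
    [[0,0,0],[0,0,0]],
    [[0,0,0],[0,0,0]],
  ],
  grip=10,
  force=70,
)

```text
time: 4.3
tool_pos: [532.5, -366.1, 81.2]
tcp_rot: [179.9, -0.0, 50.1]
ft_force: [-1.8, 1.9, 6.8]
finger_gap: 27.2
grip_force: 68.1
```

```bash
python3 -c "
from h import *
s=r.sense();print(s['tool_pos'],s['tcp_rot'],s['ft_force'],s['grip_force'],s['finger_gap'])
T=tool();np.save('Tg.npy',T)
T=go([530,-330,330],down(60))
T=go(*screw('R',0,45,90),T)
T=go(*screw('R',0,18,90),T)
"
```

```text
[ 532.51353379 -366.07554625   81.1567245 ] [ 1.79901198e+02 -1.75632565e-03  5.00653011e+01] [-1.77267641  1.85182219  6.83307733] 68.080233335495 27.233090730508263
shift [26.1, -24.7, -248.9] rot [0.002, 0.0, -0.173] deg 9.9
shift [166.2, -67.2, 75.6] rot [-0.508, 0.157, -0.584] deg 45.2
shift [0.0, 0.0, 27.0] rot [0.0, 0.0, 0.0] deg 0.0
```

Emit:
jog_arm(
  rows=[
    [[0,0,-50],[0,0,0]],
    [[6,-6,-100],[0,0,-0.04]],
    [[26,-25,-249],[0,0,-0.17]],
    [[26,-25,-249],[0,0,-0.17]],
    [[26,-25,-249],[0,0,-0.17]],
    [[26,-25,-249],[0,0,-0.17]],
    [[26,-25,-249],[0,0,-0.17]],
    [[26,-25,-249],[0,0,-0.17]],
  ],
)

```text
time: 5.1
tool_pos: [528.8, -329.4, 326.1]
tcp_rot: [-179.8, -0.0, 59.8]
ft_force: [-0.5, 0.4, -3.5]
finger_gap: 27.5
grip_force: 70.5
```

```bash
sed -i 's/grip=98):/grip=100.1,dx=-2.0):/; s/^    return foot+F\[:,2\]\*(lift+grip-19),\(.*\)$/    Rm=\1\n    return foot+F[:,2]*(lift+grip-19)-dx*Rm[:,0],Rm/' h.py; tail -8 h.py; python3 -c "
from h import *
T=go(*screw('R',0,45,90)); go(*screw('R',0,18,90),T)
"
```

```text
down=lambda y:R.from_euler('xyz',[180,0,y],degrees=True).as_matrix()
SC={'L':([-8,125,147],30),'R':([-8,-125,147],30),'T':([66,-125,172],0)}
def screw(k,ang,lift,off,grip=100.1,dx=-2.0):
    # tool pose: blade at clockwise angle ang (deg), sleeve mouth lift mm over guard; tool x = blade dir + off deg
    X,t=SC[k];F=R.from_euler('z',YAW,degrees=True).as_matrix()@R.from_euler('y',-t,degrees=True).as_matrix()
    foot=O+R.from_euler('z',YAW,degrees=True).apply(X)
    Rm=F@R.from_euler('z',-ang+off,degrees=True).as_matrix()@R.from_euler('x',180,degrees=True).as_matrix()
    return foot+F[:,2]*(lift+grip-19)-dx*Rm[:,0],Rm
shift [167.1, -68.3, 70.1] rot [-0.511, 0.156, -0.588] deg 45.5
shift [-0.0, 0.0, 27.0] rot [0.0, 0.0, 0.0] deg 0.0
```

Emit:
jog_arm(
  rows=[
    [[84,-34,20],[-0.25,0.08,-0.29]],
    [[84,-34,20],[-0.25,0.08,-0.29]],
    [[84,-34,20],[-0.25,0.08,-0.29]],
    [[167,-68,70],[-0.511,0.156,-0.588]],
    [[167,-68,70],[-0.511,0.156,-0.588]],
    [[167,-68,70],[-0.511,0.156,-0.588]],
    [[167,-68,70],[-0.511,0.156,-0.588]],
    [[167,-68,70],[-0.511,0.156,-0.588]],
    [[167,-68,70],[-0.511,0.156,-0.588]],
  ],
)

```text
time: 6.0
tool_pos: [555.3, -152.5, 259.5]
tcp_rot: [149.9, 0.2, 94.1]
ft_force: [0.3, -0.2, -2.2]
finger_gap: 27.0
grip_force: 70.5
```

```bash
python3 -c "
from h import *
T=tool();p,d=r.snapshot('wrist');cv2.imwrite('pics/w3.png',p);print(r.sense()['joint_pos'].round(1),r.sense()['ft_force'])
T=go(*screw('R',0,18,90));go(*screw('R',0,-1,90),T)
"
```

```text
[-31.1 -23.4 115.5  18.7  63.7 -40. ] [-0.54372482 -0.43880825 -2.35702313]
shift [2.1, -3.4, 29.2] rot [0.003, 0.004, -0.0] deg 0.3
shift [0.0, -0.0, 19.0] rot [0.0, 0.0, 0.0] deg 0.0
```

View pics/w3.png

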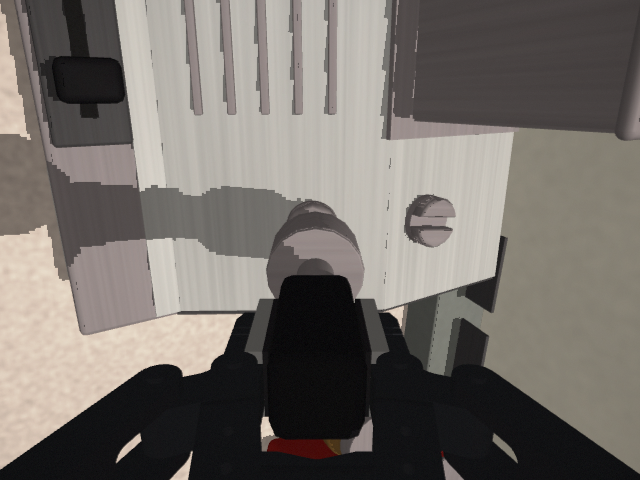

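Emit:
jog_arm(
  rows=[
    [[2,-3.4,15],[0,0,0]],
    [[2,-3.4,29],[0,0,0]],
    [[2,-3.4,29],[0,0,0]],
    [[2,-3.4,34],[0,0,0]],
    [[2,-3.4,38],[0,0,0]],
    [[2,-3.4,38],[0,0,0]],
  ],
)

```text
time: 6.65
tool_pos: [570.8, -148.2, 223.8]
tcp_rot: [149.9, 0.1, 94.3]
ft_force: [-0.5, -0.7, -2.1]
finger_gap: 27.4
grip_force: 70.6
```

Emit:
jog_arm(
  rows=[
    [[0,0,2],[0,0,0]],
    [[0,0,4],[0,0,0]],
    [[0,0,4],[0,0,0]],
  ],
)

```text
time: 6.95
tool_pos: [572.4, -148.4, 222.9]
tcp_rot: [149.8, 0.2, 94.3]
ft_force: [-21.4, 1.7, 16.3]
finger_gap: 27.7
grip_force: 74.6
```

```bash
cat >> h.py <<'E'
def where(k,off):
    T=tool();p,Rm=screw(k,0,0,off);D=Rm.T@(T[:3,3]-p);w=R.from_matrix(Rm.T@T[:3,:3]).as_rotvec(degrees=True);s=r.sense()
    print("t %.2f"%s['time'],"in tool axes x,y %s"%D[:2].round(1),"lift %.1f"%-D[2],"rot",w.round(1),"F tool",(T[:3,:3].T@s['ft_force']).round(1),"M tool",(T[:3,:3].T@s['wrist_torque']).round(2),"gap %.1f"%s['finger_gap'])
E
python3 -c "
from h import *
where('R',90)"
```

```text
t 6.95 in tool axes x,y [ 0.7 -0.3] lift 6.8 rot [-0.2 -0.2 -0.2] F tool [  3.2 -10.1 -24.8] M tool [2.89 0.79 0.04] gap 27.7
```

```bash
python3 -c "
from h import *
T=go(*screw('R',0,10,135));go(*screw('R',0,10,180),T);go(*screw('R',0,10,180))"
```

```text
shift [-1.3, -1.1, -3.2] rot [0.002, 0.004, -0.783] deg 44.8
shift [-0.6, -1.4, -0.0] rot [0.0, 0.0, -0.785] deg 45.0
shift [-2.8, -1.6, -3.2] rot [-0.0, 0.005, -1.568] deg 89.8
```

Emit:
jog_arm(
  rows=[
    [[0,0,-6],[0,0,0]],
    [[-0.6,-0.6,-6],[0,0,-0.39]],
    [[-1.3,-1.1,-6],[0,0,-0.783]],
    [[-1.3,-1.1,-6],[0,0,-0.783]],
    [[-1.3,-1.1,-6],[0,0,-0.783]],
    [[-1.3,-1.1,-6],[0,0,-0.783]],
    [[-1.3,-1.1,-6],[0,0,-0.783]],
  ],
)

```text
time: 7.65
tool_pos: [568.9, -149.6, 225.3]
tcp_rot: [157.8, 21.0, 135.3]
ft_force: [-0.1, 0.5, -3.4]
finger_gap: 27.2
grip_force: 70.7
```

Emit:
jog_arm(
  rows=[
    [[-0.6,-1.4,0],[0,0,-0.785]],
    [[-0.6,-1.4,0],[0,0,-0.785]],
    [[-0.6,-1.4,0],[0,0,-0.785]],
    [[-0.6,-1.4,0],[0,0,-0.785]],
    [[-0.6,-1.4,0],[0,0,-0.785]],
    [[-0.6,-1.4,0],[0,0,-0.785]],
    [[-0.6,-1.4,0],[0,0,-0.785]],
  ],
)

```text
time: 8.35
tool_pos: [568.5, -151.0, 225.0]
tcp_rot: [-179.9, 30.2, -175.8]
ft_force: [-0.1, 0.8, -2.4]
finger_gap: 27.1
grip_force: 70.7
```

```bash
python3 -c "
from h import *
where('R',180);go(*screw('R',0,0,180));print(r.sense()['joint_pos'])"
```

```text
t 8.35 in tool axes x,y [0.9 0.5] lift 10.6 rot [ 0.1 -0.2  0.1] F tool [1.2 0.9 2.1] M tool [ 0.02  0.54 -0.04] gap 27.1
shift [-0.9, -0.4, 10.6] rot [-0.002, 0.003, -0.001] deg 0.2
[ -30.03954526  -20.1327189   116.6859178    19.13395615   59.16342403
 -130.52839881]
```

Emit:
jog_arm(
  rows=[
    [[-0.9,-0.4,4],[0,0,0]],
    [[-0.9,-0.4,7],[0,0,0]],
    [[-0.9,-0.4,9.5],[0,0,0]],
    [[-0.9,-0.4,11],[0,0,0]],
    [[-0.9,-0.4,11],[0,0,0]],
  ],
)

```text
time: 8.85
tool_pos: [574.5, -151.0, 216.6]
tcp_rot: [-179.9, 30.1, -175.8]
ft_force: [-13.3, 0.9, 8.3]
finger_gap: 26.9
grip_force: 72.7
```

```bash
python3 -c "
from h import *
where('R',180);go(*screw('R',45,0,180));go(*screw('R',98,0,180))"
```

```text
t 8.85 in tool axes x,y [-0.1  0. ] lift 0.3 rot [ 0.1 -0.1  0.1] F tool [  7.3   1.8 -13.9] M tool [-0.72  1.79 -0.02] gap 26.9
shift [-0.4, 1.4, 0.3] rot [-0.001, 0.003, 0.784] deg 44.9
shift [-2.1, 2.0, 0.3] rot [0.0, 0.004, 1.709] deg 97.9
```

Emit:
jog_arm(
  rows=[
    [[-0.1,0.5,0],[0,0,0.26]],
    [[-0.2,1.0,0],[0,0,0.52]],
    [[-0.4,1.4,0],[0,0,0.784]],
    [[-0.4,1.4,0],[0,0,0.784]],
    [[-0.4,1.4,0],[0,0,0.784]],
    [[-0.4,1.4,0],[0,0,0.784]],
    [[-0.4,1.4,0],[0,0,0.784]],
  ],
)

```text
time: 9.55
tool_pos: [575.4, -149.6, 217.1]
tcp_rot: [157.7, 20.9, 135.0]
ft_force: [-7.4, 0.5, 6.5]
finger_gap: 27.0
grip_force: 72.1
```

```bash
python3 -c "
from h import *
where('R',180);go(*screw('R',90,0,180));go(*screw('R',100,0,180))"
```

```text
t 9.55 in tool axes x,y [-1.2  1.3] lift 0.3 rot [ 0.1 -0.3 45.1] F tool [ 3.  -1.5 -9.3] M tool [ 0.25  1.07 -0.05] gap 27.0
shift [-0.1, 1.0, 0.3] rot [0.003, 0.004, 0.784] deg 44.9
shift [-0.3, 1.2, 0.3] rot [0.003, 0.004, 0.959] deg 54.9
```

Emit:
jog_arm(
  rows=[
    [[0,0.5,0],[0,0,0.26]],
    [[0,0.8,0],[0,0,0.52]],
    [[-0.1,1.0,0],[0,0,0.784]],
    [[-0.1,1.0,0],[0,0,0.784]],
    [[-0.1,1.0,0],[0,0,0.784]],
    [[-0.1,1.0,0],[0,0,0.784]],
    [[-0.3,1.2,0],[0,0,0.87]],
    [[-0.3,1.2,0],[0,0,0.95]],
    [[-0.3,1.2,0],[0,0,0.95]],
    [[-0.3,1.2,0],[0,0,0.95]],
  ],
)

```text
time: 10.55
tool_pos: [576.9, -149.3, 218.0]
tcp_rot: [150.0, -4.5, 86.1]
ft_force: [-0.0, -1.3, 4.9]
finger_gap: 27.3
grip_force: 71.6
```

```bash
python3 -c "
from h import *
where('R',180)"
```

```text
t 10.55 in tool axes x,y [-3.   1.6] lift 0.3 rot [-0.1 -0.4 99.3] F tool [-0.9  2.5 -4.3] M tool [-0.56 -0.12  0.03] gap 27.3
```

Emit:
jog_arm(
  rows=[
    [[0,0,0],[0,0,0.035]],
    [[0,0,0],[0,0,0.07]],
    [[0,0,0],[0,0,0.07]],
  ],
)

```text
time: 10.85
tool_pos: [576.9, -149.3, 218.0]
tcp_rot: [150.3, -6.5, 82.6]
ft_force: [1.7, -2.6, 4.4]
finger_gap: 26.7
grip_force: 71.4
```

```bash
python3 -c "
from h import *
where('R',180)"
```

```text
t 10.85 in tool axes x,y [-3.   1.5] lift 0.3 rot [-1.000e-01 -4.000e-01  1.033e+02] F tool [-1.9  4.1 -3. ] M tool [-0.95 -0.21 -0.54] gap 26.7
```

```bash
python3 -c "
from h import *
T=tool();a,b=screw('R',94,0,180);T=go(a,b);T=go(*screw('R',94,40,180),T);T=go(*screw('T',45,45,180),T);T=go(*screw('T',7,45,180),T);"
```

```text
shift [0.3, -1.0, 0.3] rot [0.006, 0.003, -0.163] deg 9.3
shift [0.0, -0.0, -40.0] rot [0.0, 0.0, 0.0] deg 0.0
shift [9.1, 138.0, 26.5] rot [0.505, 0.189, -0.835] deg 57.0
shift [-0.4, -1.2, -0.0] rot [0.0, 0.0, -0.663] deg 38.0
```

Emit:
jog_arm(
  rows=[
    [[0.1,-0.5,0],[0,0,-0.08]],
    [[0.3,-1.0,0],[0,0,-0.16]],
    [[0.3,-1.0,-2],[0,0,-0.16]],
    [[0.3,-1.0,-20],[0,0,-0.16]],
    [[0.3,-1.0,-50],[0,0,-0.16]],
    [[0.3,-1.0,-50],[0,0,-0.16]],
  ],
)

```text
time: 11.45
tool_pos: [549.7, -150.3, 261.5]
tcp_rot: [149.8, -2.0, 90.5]
ft_force: [1.1, -0.8, -2.2]
finger_gap: 27.5
grip_force: 72.0
```

```bash
python3 -c "
from h import *
where('R',180);T=go(*screw('T',45,45,180));T=go(*screw('T',7,45,180),T);"
```

```text
t 11.45 in tool axes x,y [-1.2  2.5] lift 51.5 rot [-0.1 -0.3 94.2] F tool [-0.8 -0.2  2.5] M tool [ 0.41 -0.06  0.  ] gap 27.5
shift [9.3, 138.8, 38.7] rot [0.509, 0.193, -0.84] deg 57.3
shift [-0.4, -1.2, -0.0] rot [0.0, 0.0, -0.663] deg 38.0
```

Emit:
jog_arm(
  rows=[
    [[9,139,39],[0.509,0.193,-0.84]],
    [[9,139,39],[0.509,0.193,-0.84]],
    [[9,139,39],[0.509,0.193,-0.84]],
    [[9,139,39],[0.509,0.193,-0.84]],
    [[9,139,39],[0.509,0.193,-0.84]],
    [[9,139,39],[0.509,0.193,-0.84]],
    [[9,139,39],[0.509,0.193,-0.84]],
    [[9,139,39],[0.509,0.193,-0.84]],
  ],
)

```text
time: 12.25
tool_pos: [690.0, -139.6, 291.0]
tcp_rot: [-179.8, -0.5, 139.6]
ft_force: [0.6, -0.3, -3.5]
finger_gap: 27.5
grip_force: 72.0
```

Emit:
jog_arm(
  rows=[
    [[-0.4,-1,0],[0,0,-0.66]],
    [[-0.4,-1,0],[0,0,-0.66]],
    [[-0.4,-1,0],[0,0,-0.66]],
    [[-0.4,-1,0],[0,0,-0.66]],
    [[-0.4,-1,0],[0,0,-0.66]],
    [[-0.4,-1,0],[0,0,-0.66]],
  ],
)

```text
time: 12.85
tool_pos: [688.8, -142.0, 293.8]
tcp_rot: [179.8, -0.2, 177.0]
ft_force: [-0.3, 0.9, -3.0]
finger_gap: 27.5
grip_force: 72.1
```

```bash
python3 -c "
from h import *
where('T',180);T=go(*screw('T',7,0,180))
p,d=r.snapshot('wrist');cv2.imwrite('pics/w4.png',p)"
```

```text
t 12.85 in tool axes x,y [-0.3  0.4] lift 40.7 rot [-0.2  0.1  7.3] F tool [0.3 0.9 3. ] M tool [-0.01 -0.02  0.03] gap 27.5
shift [0.2, -0.3, 40.7] rot [0.003, -0.003, -0.005] deg 0.3
```

View pics/w4.png

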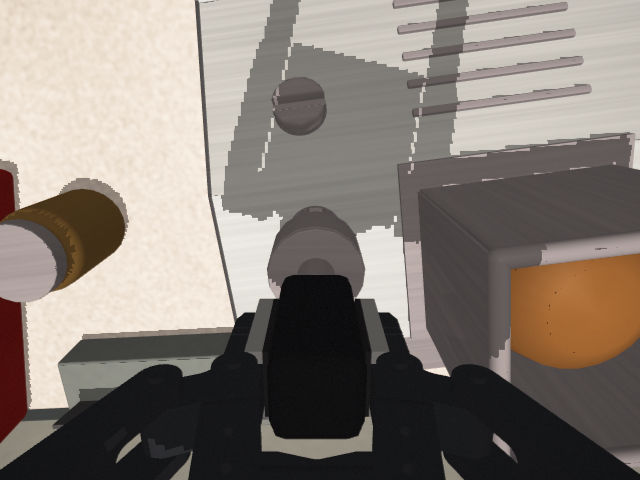

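The right screw, at (299,105), now has its slot parallel to the louvres, so it is home. Next I'll lower the driver onto the top screw.

Emit:
jog_arm(
  rows=[
    [[0.2,-0.3,20],[0,0,0]],
    [[0.2,-0.3,30],[0,0,0]],
    [[0.2,-0.3,34],[0,0,0]],
    [[0.2,-0.3,37],[0,0,0]],
    [[0.2,-0.3,40],[0,0,0]],
    [[0.2,-0.3,41],[0,0,0]],
    [[0.2,-0.3,41],[0,0,0]],
  ],
)

```text
time: 13.6
tool_pos: [689.2, -142.3, 254.7]
tcp_rot: [179.9, -0.1, 177.1]
ft_force: [-0.4, 0.6, -2.6]
finger_gap: 27.2
grip_force: 72.1
```

```bash
python3 -c "
from h import *
where('T',180);T=go(*screw('T',50,0,180));go(*screw('T',102,0,180),T)"
```

```text
t 13.60 in tool axes x,y [-0.7  0.1] lift 1.6 rot [-0.1  0.1  7.2] F tool [0.4 0.5 2.6] M tool [ 0.02 -0.02 -0.03] gap 27.2
shift [0.2, 1.4, 1.6] rot [0.001, -0.002, 0.747] deg 42.8
shift [-0.8, 1.6, 0.0] rot [0.0, -0.0, 0.908] deg 52.0
```

Lift reads 1.6 mm with no force, so the blade is in the slot. I'll turn, with a little more depth.

Emit:
jog_arm(
  rows=[
    [[0,0,1.5],[0,0,0]],
    [[0.1,0.5,2],[0,0,0.25]],
    [[0.2,1.0,2],[0,0,0.5]],
    [[0.2,1.4,2],[0,0,0.747]],
    [[0.2,1.4,2],[0,0,0.747]],
    [[0.2,1.4,2],[0,0,0.747]],
    [[0.2,1.4,2],[0,0,0.747]],
    [[0.2,1.4,2],[0,0,0.747]],
  ],
)

```text
time: 14.4
tool_pos: [689.7, -141.1, 253.5]
tcp_rot: [179.9, -0.0, 134.6]
ft_force: [1.7, 0.3, 1.3]
finger_gap: 27.2
grip_force: 72.6
```

Emit:
jog_arm(
  rows=[
    [[-0.2,0.8,0],[0,0,0.4]],
    [[-0.5,1.2,0],[0,0,0.7]],
    [[-0.5,1.2,0],[0,0,0.7]],
    [[-0.5,1.2,0],[0,0,0.7]],
    [[-0.5,1.2,0],[0,0,0.7]],
    [[-0.8,1.6,0],[0,0,0.8]],
    [[-0.8,1.6,0],[0,0,0.88]],
    [[-0.8,1.6,0],[0,0,0.92]],
    [[-0.8,1.6,0],[0,0,0.92]],
  ],
)

```text
time: 15.3
tool_pos: [691.4, -140.9, 253.5]
tcp_rot: [180.0, -0.0, 81.8]
ft_force: [3.9, -2.6, 3.0]
finger_gap: 27.0
grip_force: 72.6
```

```bash
python3 -c "
from h import *
where('T',180)"
```

```text
t 15.30 in tool axes x,y [-3.   1.4] lift 0.4 rot [-1.000e-01 -0.000e+00  1.025e+02] F tool [-2.1  4.2 -3. ] M tool [-0.9  -0.38 -0.38] gap 27.0
```

Emit:
jog_arm(
  rows=[
    [[0.3,-0.5,0],[0,0,-0.08]],
    [[0.3,-1.0,0],[0,0,-0.16]],
    [[0.3,-1.0,-5],[0,0,-0.16]],
    [[0.3,-1.0,-30],[0,0,-0.16]],
    [[0.3,-1.0,-50],[0,0,-0.16]],
    [[0.3,-1.0,-50],[0,0,-0.16]],
  ],
)

```text
time: 15.9
tool_pos: [690.6, -140.1, 306.1]
tcp_rot: [179.9, -0.0, 90.8]
ft_force: [0.5, -1.4, -2.5]
finger_gap: 27.1
grip_force: 72.3
```

```bash
python3 -c "
from h import *
where('T',180)
T=go(*screw('R',60,80,180));T=go(*screw('L',12.4,60,180),T)"
```

```text
t 15.90 in tool axes x,y [-2.3  2.2] lift 53.0 rot [-0.1 -0.1 93.5] F tool [-1.4  0.4  2.5] M tool [-0.05 -0.02 -0.02] gap 27.1
shift [-10.0, -155.4, 19.7] rot [-0.514, -0.121, -0.572] deg 44.6
shift [215.9, 123.5, 20.0] rot [0.0, 0.0, -0.831] deg 47.6
```

Emit:
jog_arm(
  rows=[
    [[-10,-155,20],[-0.514,-0.121,-0.572]],
    [[-10,-155,20],[-0.514,-0.121,-0.572]],
    [[-10,-155,20],[-0.514,-0.121,-0.572]],
    [[-10,-155,20],[-0.514,-0.121,-0.572]],
    [[-10,-155,20],[-0.514,-0.121,-0.572]],
    [[-10,-155,20],[-0.514,-0.121,-0.572]],
    [[-10,-155,20],[-0.514,-0.121,-0.572]],
  ],
)

```text
time: 16.6
tool_pos: [532.4, -151.5, 279.2]
tcp_rot: [153.6, 14.3, 121.1]
ft_force: [-0.2, 0.0, -3.2]
finger_gap: 27.0
grip_force: 72.1
```

Emit:
jog_arm(
  rows=[
    [[216,123,20],[0,0,-0.83]],
    [[216,123,20],[0,0,-0.83]],
    [[216,123,20],[0,0,-0.83]],
    [[216,123,20],[0,0,-0.83]],
    [[216,123,20],[0,0,-0.83]],
    [[216,123,20],[0,0,-0.83]],
    [[216,123,20],[0,0,-0.83]],
    [[216,123,20],[0,0,-0.83]],
  ],
)

```text
time: 17.4
tool_pos: [524.2, 96.2, 263.4]
tcp_rot: [172.9, 28.8, 169.8]
ft_force: [-0.5, -0.1, -3.2]
finger_gap: 27.4
grip_force: 72.1
```

```bash
python3 -c "
from h import *
where('L',180);T=go(*screw('L',12.4,0,180));print(r.sense()['joint_pos'].round(1))"
```

```text
t 17.40 in tool axes x,y [4.  0.2] lift 56.8 rot [-0.   0.4 12.6] F tool [ 2.  -0.6  2.5] M tool [0.11 0.47 0.01] gap 27.4
shift [-4.3, 1.1, 56.7] rot [-0.0, -0.007, -0.004] deg 0.4
[  5.1 -33.7 121.9  -0.4  62.1 -76.5]
```

Emit:
jog_arm(
  rows=[
    [[-4,1,20],[0,0,0]],
    [[-4,1,36],[0,0,0]],
    [[-4,1,36],[0,0,0]],
    [[-4,1,36],[0,0,0]],
  ],
)

```text
time: 17.8
tool_pos: [546.0, 96.5, 235.0]
tcp_rot: [172.9, 28.8, 169.8]
ft_force: [0.6, -0.4, -1.7]
finger_gap: 27.1
grip_force: 72.0
```

```bash
python3 -c "
from h import *
where('L',180);T=go(*screw('L',12.4,0,180))"
```

```text
t 17.80 in tool axes x,y [-0.7 -1.1] lift 21.3 rot [ 0.   0.4 12.7] F tool [ 0.3 -0.5  1.7] M tool [0.11 0.54 0.03] gap 27.1
shift [0.8, 1.3, 21.3] rot [-0.001, -0.006, -0.005] deg 0.5
```

Emit:
jog_arm(
  rows=[
    [[0.8,1.3,8],[0,-0.006,0]],
    [[0.8,1.3,13],[0,-0.006,0]],
    [[0.8,1.3,17],[0,-0.006,0]],
    [[0.8,1.3,20],[0,-0.006,0]],
    [[0.8,1.3,22],[0,-0.006,0]],
    [[0.8,1.3,22],[0,-0.006,0]],
  ],
)

```text
time: 18.4
tool_pos: [556.7, 100.2, 217.9]
tcp_rot: [172.9, 29.3, 170.0]
ft_force: [-14.4, -4.8, 10.6]
finger_gap: 27.4
grip_force: 74.4
```

```bash
python3 -c "
from h import *
where('L',180);T=go(*screw('L',55,0,180));go(*screw('L',102,0,180),T)"
```

```text
t 18.40 in tool axes x,y [-1.6  1.9] lift 1.0 rot [ 0.  -0.1 12.4] F tool [  6.4  -5.2 -16.5] M tool [1.08 1.75 0.01] gap 27.4
shift [0.7, -0.4, 1.0] rot [0.001, 0.002, 0.743] deg 42.6
shift [-0.6, 1.5, 0.0] rot [-0.0, -0.0, 0.82] deg 47.0
```

Emit:
jog_arm(
  rows=[
    [[0.2,0.5,-0.3],[0,0,0.25]],
    [[0.4,0.5,-0.3],[0,0,0.5]],
    [[0.7,0.5,-0.3],[0,0,0.743]],
    [[0.7,0.5,-0.3],[0,0,0.743]],
    [[0.7,0.5,-0.3],[0,0,0.743]],
    [[0.7,0.5,-0.3],[0,0,0.743]],
    [[0.7,0.5,-0.3],[0,0,0.743]],
  ],
)

```text
time: 19.1
tool_pos: [556.5, 99.7, 217.8]
tcp_rot: [154.6, 16.8, 125.4]
ft_force: [-8.4, -9.4, 6.8]
finger_gap: 27.5
grip_force: 73.8
```

Emit:
jog_arm(
  rows=[
    [[-0.2,0.7,0],[0,0,0.3]],
    [[-0.4,1.2,0],[0,0,0.6]],
    [[-0.4,1.2,0],[0,0,0.6]],
    [[-0.4,1.2,0],[0,0,0.6]],
    [[-0.6,1.5,0],[0,0,0.7]],
    [[-0.6,1.5,0],[0,0,0.76]],
    [[-0.6,1.5,0],[0,0,0.82]],
    [[-0.6,1.5,0],[0,0,0.82]],
  ],
)

```text
time: 19.9
tool_pos: [557.3, 100.5, 218.2]
tcp_rot: [150.4, -5.9, 83.7]
ft_force: [-11.3, -7.7, 6.8]
finger_gap: 27.1
grip_force: 74.0
```

```bash
python3 -c "
from h import *
where('L',180)"
```

```text
t 19.90 in tool axes x,y [-2.3  2.1] lift 0.9 rot [  0.   -0.2 102.1] F tool [ -8.2  -5.2 -11.8] M tool [ 1.22 -1.84 -0.29] gap 27.1
```

Emit:
jog_arm(
  rows=[
    [[0,0,-0.5],[0,0,0.03]],
    [[0,0,-0.5],[0,0,0.05]],
    [[0,0,-0.5],[0,0,0.05]],
  ],
)

```text
time: 20.2
tool_pos: [557.2, 100.4, 218.2]
tcp_rot: [150.7, -7.3, 81.3]
ft_force: [-4.7, -7.1, 2.6]
finger_gap: 27.2
grip_force: 73.1
```

```bash
python3 -c "
from h import *
where('L',180)"
```

```text
t 20.20 in tool axes x,y [-2.2  2. ] lift 1.0 rot [ -0.   -0.2 104.8] F tool [-7.3 -1.3 -4.9] M tool [ 0.5  -1.76 -0.84] gap 27.2
```

Emit:
jog_arm(
  rows=[
    [[0.3,-0.5,0],[0,0,-0.09]],
    [[0.3,-1.0,0],[0,0,-0.18]],
    [[0.3,-1.0,-5],[0,0,-0.18]],
    [[0.3,-1.0,-30],[0,0,-0.18]],
    [[0.3,-1.0,-80],[0,0,-0.18]],
    [[0.3,-1.0,-80],[0,0,-0.18]],
    [[0.3,-1.0,-80],[0,0,-0.18]],
  ],
)

```text
time: 20.9
tool_pos: [516.7, 99.3, 288.8]
tcp_rot: [149.8, -2.4, 90.2]
ft_force: [0.6, -0.3, -4.0]
finger_gap: 26.9
grip_force: 72.3
```

```bash
python3 -c "
from h import *
where('L',180);T=tool();print(T[:3,3])
p,d=r.snapshot('wrist');cv2.imwrite('pics/w5.png',p)
T=go([525,-150,300],down(70));T=go([525,-366,250],down(50),T);T=go([532.5,-366.1,110],down(50.1),T)"
```

```text
t 20.90 in tool axes x,y [-2.5  4. ] lift 82.4 rot [-0.3 -0.2 94.7] F tool [-0.4 -1.5  3.7] M tool [ 0.54 -0.09 -0.01] gap 26.9
[516.73564375  99.34902201 288.8344943 ]
shift [-248.5, 18.6, -16.7] rot [0.511, -0.132, 0.334] deg 35.8
shift [-203.0, 73.9, 50.0] rot [0.0, -0.0, 0.349] deg 20.0
shift [4.7, 5.8, 140.0] rot [0.0, 0.0, -0.002] deg 0.1
```

View pics/w5.png

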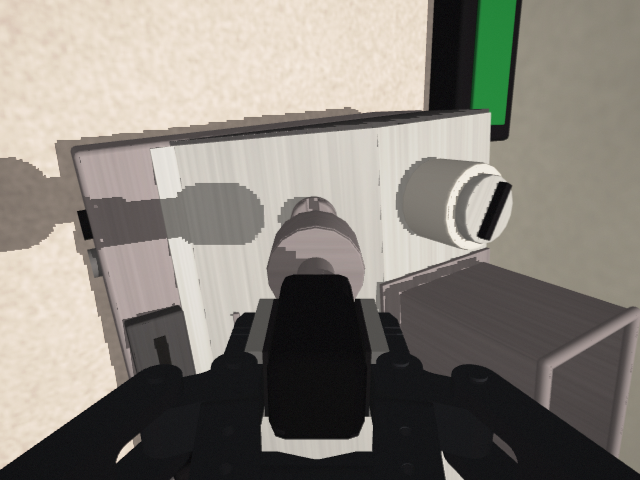

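The left screw's slot, seen at (315,203), now runs across the machine, so it is home. I'll return the driver.

Emit:
jog_arm(
  rows=[
    [[-248,19,-17],[0.511,-0.132,0.334]],
    [[-248,19,-17],[0.511,-0.132,0.334]],
    [[-248,19,-17],[0.511,-0.132,0.334]],
    [[-248,19,-17],[0.511,-0.132,0.334]],
    [[-248,19,-17],[0.511,-0.132,0.334]],
    [[-248,19,-17],[0.511,-0.132,0.334]],
    [[-248,19,-17],[0.511,-0.132,0.334]],
  ],
)

```text
time: 21.65
tool_pos: [525.3, -150.9, 297.5]
tcp_rot: [-179.7, 0.0, 69.9]
ft_force: [-0.1, -0.7, -2.8]
finger_gap: 27.4
grip_force: 72.2
```

Emit:
jog_arm(
  rows=[
    [[-203,74,50],[0,0,0.35]],
    [[-203,74,50],[0,0,0.35]],
    [[-203,74,50],[0,0,0.35]],
    [[-203,74,50],[0,0,0.35]],
    [[-203,74,50],[0,0,0.35]],
    [[-203,74,50],[0,0,0.35]],
    [[-203,74,50],[0,0,0.35]],
  ],
)

```text
time: 22.35
tool_pos: [526.1, -364.4, 249.5]
tcp_rot: [-179.9, 0.0, 50.1]
ft_force: [-0.0, 1.0, -2.6]
finger_gap: 27.0
grip_force: 72.1
```

```bash
python3 -c "
from h import *
print(tool().round(2));T=go([532.5,-366.1,100],down(50.1));T=go([532.5,-366.1,81],down(50.1),T)"
```

```text
[[   0.64    0.77   -0.    526.08]
 [   0.77   -0.64    0.   -364.39]
 [  -0.     -0.     -1.    249.52]
 [   0.      0.      0.      1.  ]]
shift [2.8, 6.3, 149.5] rot [-0.002, 0.0, -0.001] deg 0.1
shift [0.0, -0.0, 19.0] rot [0.0, 0.0, 0.0] deg 0.0
```

Emit:
jog_arm(
  rows=[
    [[3,6.3,50],[0,0,0]],
    [[3,6.3,100],[0,0,0]],
    [[3,6.3,140],[0,0,0]],
    [[3,6.3,149],[0,0,0]],
    [[3,6.3,155],[0,0,0]],
    [[3,6.3,160],[0,0,0]],
    [[3,6.3,160],[0,0,0]],
  ],
)

```text
time: 23.05
tool_pos: [534.1, -368.3, 93.2]
tcp_rot: [179.8, 0.0, 50.1]
ft_force: [0.5, 0.3, -3.4]
finger_gap: 26.9
grip_force: 71.8
```

```bash
python3 -c "
from h import *
T=go([532.5,-366.1,81.1],down(50.1));print(r.sense()['ft_force'])"
```

```text
shift [0.6, -2.7, 12.0] rot [0.004, 0.001, -0.0] deg 0.2
[ 0.46798972  0.28337407 -3.40760734]
```

Emit:
jog_arm(
  rows=[
    [[0.6,-2.7,5],[0,0,0]],
    [[0.6,-2.7,8],[0,0,0]],
    [[0.6,-2.7,10],[0,0,0]],
    [[0.6,-2.7,11.5],[0,0,0]],
    [[0.6,-2.7,12.5],[0,0,0]],
    [[0.6,-2.7,12.5],[0,0,0]],
  ],
)

```text
time: 23.65
tool_pos: [531.4, -365.7, 81.3]
tcp_rot: [179.9, 0.0, 50.0]
ft_force: [-7.3, 6.2, 15.9]
finger_gap: 27.1
grip_force: 74.7
```

Emit:
jog_arm(
  rows=[
    [[0,0,-0.8],[0,0,0]],
    [[0,0,-0.8],[0,0,0]],
  ],
)

```text
time: 23.85
tool_pos: [531.3, -365.7, 81.3]
tcp_rot: [179.9, 0.0, 50.0]
ft_force: [-4.3, 4.9, 11.2]
finger_gap: 27.2
grip_force: 73.7
```

Emit:
jog_arm(
  rows=[
    [[0,0,0],[0,0,0]],
    [[0,0,0],[0,0,0]],
    [[0,0,0],[0,0,0]],
    [[0,0,0],[0,0,0]],
  ],
  grip=65,
)

```text
time: 24.25
tool_pos: [531.0, -365.6, 78.9]
tcp_rot: [180.0, 0.0, 50.0]
ft_force: [0.7, 0.1, -0.6]
finger_gap: 65.0
grip_force: 0.0
```

Emit:
jog_arm(
  rows=[
    [[0,0,-20],[0,0,0]],
    [[0,0,-60],[0,0,0]],
    [[0,0,-110],[0,0,0]],
    [[0,0,-160],[0,0,0]],
    [[0,0,-200],[0,0,0]],
    [[0,0,-200],[0,0,0]],
    [[0,0,-200],[0,0,0]],
  ],
)

```text
time: 24.95
tool_pos: [531.7, -365.9, 280.7]
tcp_rot: [179.8, 0.0, 50.0]
ft_force: [-0.8, -0.2, -0.9]
finger_gap: 65.2
grip_force: 0.0
```

```bash
python3 - <<'E'
from h import *
T=tool();p,d=r.snapshot("wrist");cv2.imwrite("pics/w6.png",p);c=r.camera_params("wrist");P=T@c['tool_from_camera']
v,u=np.mgrid[:300,200:440];z=d[:300,200:440]
X=np.stack([(u-c['cx'])/c['fx']*z,(v-c['cy'])/c['fy']*z,z,np.ones_like(z)],-1)@P.T
zm=X[...,2];nr=np.hypot(X[...,0]-531,X[...,1]+367)<60
for lo,hi in((120,130),(60,120),(27,36)):
    q=X[nr&(zm>lo)&(zm<hi)][:,:2].astype(np.float32);print(len(q),cv2.minAreaRect(q) if lo>50 else cv2.minEnclosingCircle(q))
# slide: push from right face; gripper shut, tip TCP z ~ ledge+28
f=lambda x,y,z:O+R.from_euler('z',YAW,degrees=True).apply([x,y,z])
print("slide",f(-125,-38,154.5))
T=go(f(-126,-85,260),down(YAW));T=go(f(-126,-85,135),down(YAW),T)
E
```

```text
1404 ((530.7205810546875, -366.8583068847656), (27.797882080078125, 27.697364807128906), 49.50392532348633)
450 ((537.6819458007812, -358.1268005371094), (5.5316267013549805, 28.001724243164062), 50.41856384277344)
974 ((530.2031860351562, -366.9841613769531), 24.045366287231445)
slide [493.57631853 -69.80159567 154.5       ]
shift [168.1, -186.4, 18.3] rot [0.0, 0.001, 0.799] deg 45.8
shift [0.0, -0.0, 125.0] rot [0.0, 0.0, 0.0] deg 0.0
```

Emit:
jog_arm(
  rows=[
    [[168,-186,18],[0,0,0.8]],
    [[168,-186,18],[0,0,0.8]],
    [[168,-186,18],[0,0,0.8]],
    [[168,-186,18],[0,0,0.8]],
    [[168,-186,18],[0,0,0.8]],
    [[168,-186,18],[0,0,0.8]],
    [[168,-186,18],[0,0,0.8]],
    [[168,-186,18],[0,0,0.8]],
    [[168,-186,18],[0,0,0.8]],
  ],
  grip=0,
  force=30,
)

```text
time: 25.9
tool_pos: [496.1, -118.0, 259.9]
tcp_rot: [180.0, 0.1, 4.2]
ft_force: [0.5, -0.1, -0.2]
finger_gap: -0.2
grip_force: 0.0
```

```bash
python3 - <<'E'
from h import *
f=lambda x,y,z:O+R.from_euler('z',YAW,degrees=True).apply([x,y,z])
T=go(f(-126,-85,131),down(YAW));T=go(f(-126,10,131),down(YAW),T)
E
```

```text
shift [0.3, -1.3, 128.9] rot [0.0, 0.002, -0.001] deg 0.1
shift [-0.0, -95.0, -0.0] rot [0.0, 0.0, 0.0] deg 0.0
```

Emit:
jog_arm(
  rows=[
    [[0,-1,50],[0,0,0]],
    [[0,-1,100],[0,0,0]],
    [[0,-1,120],[0,0,0]],
    [[0,-1,129],[0,0,0]],
    [[0,-1,129],[0,0,0]],
    [[0,-1,129],[0,0,0]],
  ],
)

```text
time: 26.5
tool_pos: [497.3, -117.1, 133.4]
tcp_rot: [179.9, -0.1, 4.2]
ft_force: [-1.3, 0.6, 0.0]
finger_gap: 0.1
grip_force: 0.0
```

Emit:
jog_arm(
  rows=[
    [[0,-10,0],[0,0,0]],
    [[0,-20,0],[0,0,0]],
    [[0,-30,0],[0,0,0]],
    [[0,-40,0],[0,0,0]],
    [[0,-50,0],[0,0,0]],
    [[0,-60,0],[0,0,0]],
    [[0,-70,0],[0,0,0]],
    [[0,-80,0],[0,0,0]],
    [[0,-90,0],[0,0,0]],
    [[0,-95,0],[0,0,0]],
  ],
)

```text
time: 27.5
tool_pos: [489.1, -20.4, 131.6]
tcp_rot: [180.0, 0.0, 4.2]
ft_force: [-0.6, -1.7, 0.3]
finger_gap: -0.0
grip_force: 0.8
```

Emit:
jog_arm(
  rows=[
    [[0,-2,0],[0,0,0]],
    [[0,-4,0],[0,0,0]],
    [[0,-6,0],[0,0,0]],
    [[0,-7,0],[0,0,0]],
    [[0,-7,0],[0,0,0]],
  ],
)

```text
time: 28.0
tool_pos: [488.7, -14.5, 131.6]
tcp_rot: [180.0, 0.0, 4.2]
ft_force: [-0.4, -0.3, 0.4]
finger_gap: -0.0
grip_force: 0.3
```

```bash
python3 - <<'E'
from h import *
print(R.from_euler('z',-YAW,degrees=True).apply(tool()[:3,3]-O), r.sense()['ft_force'])
E
```

```text
[-125.77438296   17.50338028  131.59556077] [-0.40474188 -0.34252449  0.37289182]
```

Emit:
jog_arm(
  rows=[
    [[0,-1,0],[0,0,0]],
    [[0,-2,0],[0,0,0]],
    [[0,-3,0],[0,0,0]],
    [[0,-4,0],[0,0,0]],
    [[0,-4,0],[0,0,0]],
  ],
)

```text
time: 28.5
tool_pos: [488.5, -11.8, 131.7]
tcp_rot: [179.8, 0.0, 4.2]
ft_force: [-0.6, -8.9, 0.2]
finger_gap: 0.4
grip_force: 4.2
```

Emit:
jog_arm(
  rows=[
    [[0,-1,0],[0,0,0]],
    [[0,-2,0],[0,0,0]],
    [[0,-2,0],[0,0,0]],
  ],
)

```text
time: 28.8
tool_pos: [488.4, -11.4, 131.8]
tcp_rot: [179.7, 0.0, 4.2]
ft_force: [-0.1, -16.8, -0.9]
finger_gap: -0.4
grip_force: 8.2
```

At the end stop. I'll back off, lift clear and check.

Emit:
jog_arm(
  rows=[
    [[0,10,0],[0,0,0]],
    [[0,20,0],[0,0,0]],
    [[0,20,-40],[0,0,0]],
    [[0,20,-90],[0,0,0]],
    [[0,20,-140],[0,0,0]],
    [[-40,20,-190],[0,0,0]],
    [[-80,20,-220],[0,0,0]],
    [[-100,20,-240],[0,0,0]],
    [[-100,20,-240],[0,0,0]],
    [[-100,20,-240],[0,0,0]],
  ],
)

```text
time: 29.8
tool_pos: [390.5, -35.8, 372.9]
tcp_rot: [179.9, -0.2, 4.2]
ft_force: [-0.1, -0.5, -0.9]
finger_gap: -0.2
grip_force: 0.0
```

```bash
python3 - <<'E'
from h import *
p,_=r.snapshot("top");a=cv2.imread("pics/top0.png")
c=lambda q:cv2.resize(q[140:310,140:480],None,fx=2.35,fy=1.75*1.0,interpolation=cv2.INTER_CUBIC)
cv2.imwrite("pics/end.png",np.vstack([c(a),c(p)]));print(r.sense()['time'])
E
```

```text
29.85
```

View pics/end.png

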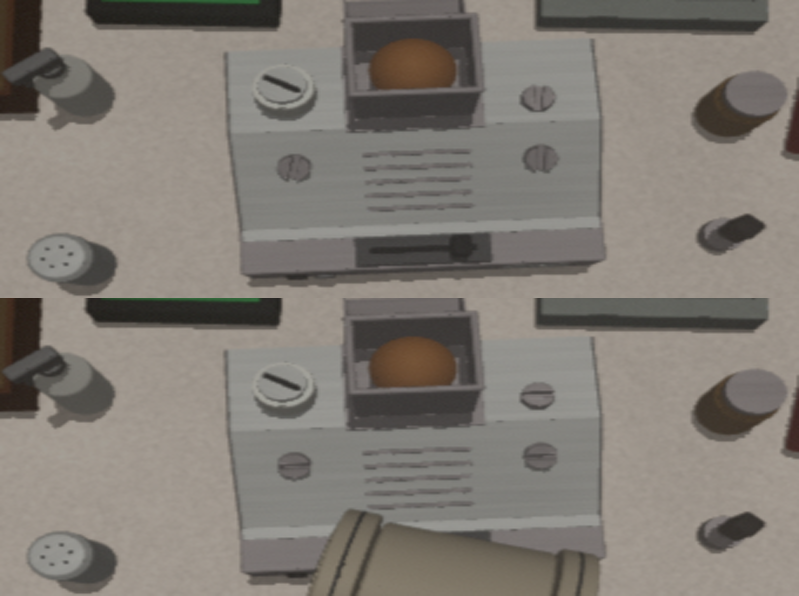

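The three slots, at (294,466), (540,456) and (538,395), are all level across the machine. The driver, at (732,530), stands where it was found, and the shaker, spray bottle, jar and timer have not moved.

```bash
python3 -c "
from bench import r
print(r.hand_in())"
```

```text
the job is handed in; nothing more can be done
None
```

The job is done and handed in at about 30 s: all three screws turned to their stops, then the run slide pushed to its left end stop (felt by force; the arm hid it in the last picture), with the driver back upright in its place and the shaker, spray bottle, jar and timer not moved.

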